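# Gauge a clamp bar on the bench comparator

### The job

Slide the aluminium bar along the comparator's base, without lifting it, until the centre of its small raised round pad is right under the raised stylus tip. Then pull the arrest lever over towards the robot so that the beam comes down and the tip rests on the pad for a second, and push the lever fully back so that the beam is held up again. Leave the bar where it is with the pad under the tip, work the beam only through the lever, and do not disturb the tamper, gasket and roll of tape.

Things in the scene. Friction and masses are not known exactly. Their poses are not given: they have to be found in the camera images.
- comparator: Fixed bench comparator. Origin on the worktop, on its centre line; x runs along the centre line to the column (away from the robot), y left, z up. Dark steel base plate 330 x 220 x 20 mm, spanning x -200 to 130, y -110 to 110 mm, top z = 20 mm. Grey column at x 60 to 123, y -28 to 28 mm, 104 mm high. Lever shaft and its cheeks in front of it hang at z 48 mm and up; the bar passes below.
- tip (a point): Lower end of the thin steel stylus at the beam's front end; in the comparator's frame x = -30, y = 0 mm. Arrested it hangs 51.5 mm above the worktop, 14 mm over the bar's pad. When released it comes straight down (sideways drift under 1 mm).
- beam (a joint): Hinge of the aluminium gooseneck beam that reaches from the column to x = -40 mm, y -9 to 9, underside z 80, top 100 mm (comparator's frame). 0 = held up, grows as the tip goes down (rad), on the pad at about 0.13. Once freed it falls by its own weight, damped, and presses with roughly 0.5 to 1 N.
- arrest_arm (a joint): Arrest lever on the comparator's right (rad). 0 = fully back, leaning 0.6 from upright away from the robot, beam held up; 1.2 = fully over, leaning 0.6 towards the robot, beam free; hard stops at both. Starts within 0.1 of fully back. The tip is on the pad from about 1.0 on. Needs about 2 N at the knob and stays where it is left.
- lever_knob (a point): Centre of the lever's black barrel knob: cylinder 22 mm diameter, 24 mm long, lying along the comparator's y axis; can be pinched from above across its end faces. 75 mm from the lever's axis, 75 mm right of the comparator's centre line, about 120 mm above the worktop at either stop and 133 mm when upright.
- lever_axis (a point): Point on the lever's turning axis level with the knob's middle: in the comparator's frame x = 35, y = -75, z = 58 mm. The axis is parallel to the comparator's y axis; the knob moves about it in an arc of radius 75 mm in the comparator's x-z plane.
- bar: Loose aluminium bar lying flat on the base plate, 170 mm long (x, pointing to the column) x 40 wide (y) x 16 high, 0.2 to 0.45 kg. Origin: centre of its underside. Dark bolt holes near both ends (x = +-68 mm), raised pad at x = +40 mm. Grip from above across the 40 mm width, at about x = -55 mm (the end towards the robot), clear of the beam.
- pad (a point): Centre of the top of the bar's raised round steel pad: 14 mm diameter, 1.5 mm proud, 40 mm from the bar's middle towards the column, 17.5 mm above the bar's underside.
- machine_a: Fixed espresso machine left of the comparator, an obstacle about 0.43 m tall, taking up y from 0.15 to 0.53 m beyond x = 0.45 m in the robot's frame, with its filter handle sticking out to x = 0.37 m at y = 0.33 m, 0.17 to 0.22 m above the worktop. Coming from the left, draw the arm in and swing round in front of it.
- tamper: Bystander: coffee tamper standing upright on the base plate's far left corner, 58 mm diameter, 89 mm high. Origin: centre of its underside.
- gasket: Bystander: black rubber ring lying on the base plate's far right corner, 72 mm diameter, 8 mm high. Origin: centre of its underside.
- tape: Bystander: roll of black tape lying on the worktop to the right of the comparator, 58 mm diameter, 19 mm high. Origin: centre of its underside.

How it is judged:
On the way, in this order (a step that is already met when the one before it is completed fails the run):
1. the pad's centre is within 5 mm of the tip, seen from above, with the beam still held up (horizontal distance between tip and pad below 0.005 m and value of joint beam below 0.03 rad and value of joint arrest_arm below 0.25 rad and linear speed of bar below 0.02 m/s), for 0.2 s.
2. the lever is pulled over and the tip rests on the pad, within 5 mm of its centre, for half a second (horizontal distance between tip and pad below 0.005 m and contact force between beam and bar above 0.1 N and value of joint arrest_arm above 0.8 rad), for 0.5 s.
At the end, for the whole second after the job is handed in: The lever is back within 0.2 rad of its rear stop, the beam is held up (within 0.03 rad) clear of the bar, and the bar lies at rest, flat on the base plate, with its pad's centre within 5 mm of the tip seen from above (horizontal distance between tip and pad below 0.005 m and value of joint arrest_arm below 0.2 rad and value of joint beam below 0.03 rad and contact force between beam and bar below 0.05 N and angle between bar's own z axis and vertical below 0.05 rad and z of bar in the frame of comparator between 0.016 and 0.024 m and linear speed of bar below 0.01 m/s); the robot touches nothing.
It fails at once if the bar is lifted more than 12 mm off the base plate instead of slid (z of bar in the frame of comparator above 0.032 m).
It fails at once if the robot pushes the beam itself with more than 3 N (contact force between the arm and beam above 3 N).
It fails at once if the fingers push the beam itself with more than 3 N (contact force between the fingers and beam above 3 N).
It fails at once if the tamper is moved more than 30 mm or tipped (distance of tamper from where it was at the start of the episode above 0.03 m or angle between tamper's own z axis and vertical above 0.5 rad).
It fails at once if the gasket or the tape is moved more than 30 mm (distance of any of gasket, tape from where it was at the start of the episode above 0.03 m).
It also fails if it takes over 67 s, if anything falls off the work surface, if the arm or the gripper's body presses on something with over 40 N, if the wrist force passes 120 N, or if a joint passes its speed limit or range.

### The arm

A 7-joint arm with a two-finger parallel gripper is mounted at the origin on a cart in front of the work surface, level with it; the furniture and walls round the work are solid. World frame = base frame: x ahead of the robot, y to its left, z up, the work surface at z = 0. Lengths are in m, angles in rad, forces in N, time in s.
With the tool pointing down it reaches from about 0.425 to 0.875 m from the base axis. Payload 9.9 kg.
Tool frame: the origin (TCP) lies at the very end of the fingers, on their centre line; the grasp point (between the pads) lies 19 mm behind it (grasp_offset is the distance from the TCP to the grasp point, in m); z points along the fingers, y is the line along which they close (so a half turn about z gives the same grasp; the last joint's range is limited). The gripper opens to 85 mm and grips with 20 to 120 N. Pads are 22 mm wide; open, the fingers measure 114 mm over their backs; the gripper's body (76 mm by 85 mm) begins 54 mm behind the grasp point. The pads swing forward as they close: fully open they stand 13 mm farther back than shut.
Start: joints at [-1.434, 0.576, 0.025, 1.437, -0.015, 1.129, -0.057], TCP at [0.148, 0.659, 0.231] pointing down, gripper open.
Joint ranges: [-2.76, 2.76], [-0.34, 2.15], [-1.52, 1.57], [0.19, 2.46], [-1.09, 4.23], [0.17, 1.99], [-2.82, 2.82]. Speed limits (rad/s): [2.22, 2.22, 3.01, 3.01, 3.14, 3.14, 3.14].

### API

Orientations are given as a rotation vector (axis times angle).
In Python, from cell import * gives the robot as it stands.
- The arm moves only by the shell command python3 -m creep 'ROWS'. ROWS is a JSON object of lists of equal length, an entry for each row: "jaw": the opening, from -1 (shut) to 1 (fully open); "xyz": the shift along the world's x, y, z in mm, a list of three; "rotation": the turn, a rotation vector about the world's x, y, z in rad, a list of three. In form: {"jaw": [jaw, ...], "xyz": [[x, y, z], ...], "rotation": [[ax, ay, az], ...]}. A call has 1 to 5 rows; each row shifts and turns the commanded pose from where the row before left it; what a row does not reach is not made up. A row lasts 1/10 s, in which the tool goes at most 50 mm and 8.59 degrees, less where a joint would pass 70% of its speed; a pose out of reach is approached as far as the arm can. A call with a gripper value outside its range is refused whole. The fingers move at their own pace and stop on an object; the grip force is fixed at half the most. Time passes only in rows, so rows that do not move let the fingers close. It gives the time, the measured TCP pose, the force, the opening and the grip force at its end, in the units of the state.
- get_state(): the state, without advancing time (a new reading comes with each control period).
- snapshot(name): name is "scene" or "top" or "wrist"; returns a dict with "img" (384x512x3 uint8, red, green, blue), "mtx" (3x3 intrinsics, pixels), "R" (3x3) and "t" (3): a world point X has camera coordinates R X + t; the wrist camera has in their place "mount" (4x4, takes a point from camera to tool coordinates, whose origin is the TCP and whose axes are the flange's). Camera axes: x right, y down, z forward; pixel columns grow to the right and rows downward; lengths in m; the calibration is good to about 2 mm. A picture is of the moment at which its call begins: read the wrist's pose just before it. There is no depth.
- sign_off(): hands the job in; it is judged then, once.
Trained networks look in the newest picture that a camera, given by its name, has taken for a name from the list of things; names that differ only in an ending like _2 or _b are one class to them, and where a whole thing is asked for, a point or a joint stands for the part that bears it (a point fixed in the world has none). Each returns a list of dicts, best first, with "conf" (0 to 1); they miss things now and then, are a little off and sometimes report something else, mostly with a low value. They report only what shows in the picture. A call takes as long as a camera call.
- search_frame(query, camera): "point" ([x, y, z] in m, in world coordinates, good to about 4 mm: the middle of the surface that is visible of it).
- trace(query, camera): "region" (384x512 bool, what is visible of it).
- place_of(query, camera): "point" ([x, y, z] in m, in world coordinates, good to about 4 mm: a listed point, or the origin of a listed thing).
The state is a dict: "clock": time; "joints": joint angles; "qvel": joint speeds; "joint_efforts": joint torques, N m; "tool_pos": TCP position; "tcp_rot": TCP orientation; "force": force on the tool from outside, world axes, zero at the start; "moment": the same for the moment, N m; "opening": finger opening in m; "gripper_force": force on a finger pad.
Only numpy, scipy, OpenCV 4.12 (cv2) and the standard library are available. Lean on these libraries where they do the work, as an engineer would, in place of code of your own. Each camera call takes 0.05 s, during which the arm holds its last target. There are 200 camera calls.

## Working session

There is one attempt and no reset: what is moved stays moved. The work goes in short steps, Python scripts to look and compute and a shell command to move; the robot and the scene stay as the last step left them, time stands still between calls to the robot, and variables do not carry over. Pictures are saved under pics/ and viewed, at most 10 in all, crops included, and the job is handed in when it is done.

```bash
mkdir -p pics; cat > h.py <<'E'
from cell import *
import numpy as np, cv2
def save(n,cam):
    s=snapshot(cam); cv2.imwrite('pics/'+n,s['img'][:,:,::-1]); return s
def look(cam,qs,f=place_of):
    for q in qs:
        try: print(cam,q,[(np.round(d['point'],4).tolist(),round(d['conf'],2)) for d in f(q,cam)[:2]])
        except Exception as e: print(cam,q,e)
E
python3 - <<'E'
from h import *
s=get_state(); print({k:np.round(v,3).tolist() for k,v in s.items()})
a=save('scene0.png','scene');b=save('top0.png','top')
cv2.imwrite('pics/both0.png',cv2.resize(np.hstack([a['img'],b['img']])[:,:,::-1],(800,300)))
for c in('scene','top'):
    look(c,['comparator','tip','bar','pad','lever_knob','lever_axis','tamper','gasket','tape'])
    print(c, a['t'] if c=='scene' else b['t'])
E
```

```text
{'clock': 0.0, 'joints': [-1.434, 0.577, 0.025, 1.438, -0.015, 1.129, -0.057], 'qvel': [0.001, -0.001, -0.001, 0.001, -0.001, 0.0, -0.001], 'joint_efforts': [-0.0, -76.574, 2.251, -28.597, 0.015, 0.013, 0.0], 'tool_pos': [0.148, 0.658, 0.23], 'tcp_rot': [-0.346, -3.122, 0.003], 'force': [-0.883, 0.012, 0.467], 'moment': [-0.029, -0.013, 0.006], 'gripper_force': 0.0, 'opening': 0.085}
scene comparator [([0.6088, -0.0335, 0.0], 0.62)]
scene tip [([0.5767, -0.0281, 0.0525], 0.64)]
scene bar [([0.5096, 0.0125, 0.0213], 0.61)]
scene pad [([0.5533, 0.0104, 0.0353], 0.67)]
scene lever_knob [([0.6786, -0.1147, 0.1208], 0.79)]
scene lever_axis [([0.6327, -0.1122, 0.0534], 0.56)]
scene tamper [([0.7093, 0.034, 0.0214], 0.55)]
scene gasket [([0.6913, -0.1096, 0.0231], 0.58)]
scene tape [([0.5176, -0.3578, 0.0002], 0.6)]
scene [-0.57160985  0.1834347   0.75613327]
top comparator [([0.6069, -0.033, -0.0065], 0.79)]
top tip []
top bar [([0.5135, 0.014, 0.02], 0.74)]
top pad [([0.5527, 0.0105, 0.0342], 0.56)]
top lever_knob [([0.6731, -0.1115, 0.1192], 0.63)]
top lever_axis [([0.6328, -0.1076, 0.0589], 0.44), ([0.5129, -0.3601, -0.0023], 0.3)]
top tamper [([0.7089, 0.0346, 0.0214], 0.58)]
top gasket [([0.6896, -0.1135, 0.0211], 0.43)]
top tape [([0.5124, -0.3592, -0.0013], 0.75)]
top [0.00456571 0.62215681 1.61866856]
```

View pics/both0.png

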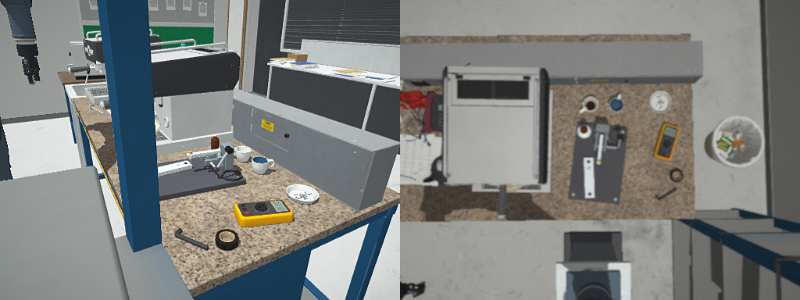

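The scene view shows the comparator with its lever leaning back, and the machine to its left. The top view shows the bar slightly left of and rotated from the centre line (~(590,180)), with the base plate yawed a few degrees. I'll draw the arm in first, then swing round.

```bash
python3 -m creep '{"jaw":[1,1,1,1,1],"xyz":[[-10,-47,12],[-10,-47,12],[-10,-47,12],[-10,-47,12],[-8,-48,12]],"rotation":[[0,0,0],[0,0,0],[0,0,0],[0,0,0],[0,0,0]]}'
```

```text
clock: 1.5
tool_pos: [0.0993, 0.4209, 0.2916]
tcp_rot: [-0.346, -3.122, -0.001]
force: [-0.2, 0.5, 0.9]
opening: 0.0856
gripper_force: 0.0
```

```bash
python3 -m creep '{"jaw":[1,1,1,1,1],"xyz":[[47,-15,0],[46,-21,0],[44,-24,0],[39,-30,0],[36,-34,0]],"rotation":[[0,0,0],[0,0,0],[0,0,0],[0,0,0],[0,0,0]]}'
```

```text
clock: 2.0
tool_pos: [0.3129, 0.298, 0.2916]
tcp_rot: [0.346, 3.122, 0.001]
force: [-0.2, 1.1, -0.1]
opening: 0.0854
gripper_force: 0.0
```

```bash
python3 -m creep '{"jaw":[1,1,1,1,1],"xyz":[[30,-38,0],[29,-40,0],[21,-44,0],[16,-46,0],[11,-48,0]],"rotation":[[0,0,0],[0,0,0],[0,0,0],[0,0,0],[0,0,0]]}'
```

```text
clock: 2.5
tool_pos: [0.4191, 0.0812, 0.2915]
tcp_rot: [0.346, 3.121, 0.001]
force: [2.1, 0.3, -0.4]
opening: 0.0853
gripper_force: 0.0
```

```bash
python3 -m creep '{"jaw":[1,1,1],"xyz":[[10,-48,0],[30,-20,0],[0,0,0]],"rotation":[[0,0,0],[0,0,0],[0,0,0]]}'; python3 - <<'E'
from h import *
s=get_state(); print(s['tool_pos'],s['tcp_rot'])
w=save('w1.png','wrist'); print(w['mount'].tolist(),w['mtx'].tolist())
look('wrist',['comparator','tip','bar','pad','lever_knob','lever_axis'])
E
```

```text
clock: 2.8
tool_pos: [0.4609, 0.0115, 0.2918]
tcp_rot: [0.354, 3.119, -0.002]
force: [-0.3, 0.3, -0.1]
opening: 0.0854
gripper_force: 0.0
[0.46085785 0.01149561 0.29175848] [ 3.54333403e-01  3.11857669e+00 -1.53017419e-03]
[[-8.623747491247968e-06, -0.953259612241314, -0.30215246415538255, 0.0781348048400533], [0.9999990314388282, 0.0004123086023098149, -0.0013293317948702566, -0.0002146501781934984], [0.0013917783714984362, -0.30215218296605956, 0.9532586853954217, -0.1427810230538703], [0.0, 0.0, 0.0, 1.0]] [[319.53975320098755, 0.0, 256.27173037402747], [0.0, 319.53975320098755, 193.37670302637258], [0.0, 0.0, 1.0]]
wrist comparator [([0.6052, -0.0282, 0.0014], 0.92)]
wrist tip [([0.578, -0.024, 0.0526], 0.92)]
wrist bar [([0.5107, 0.0173, 0.022], 0.89)]
wrist pad [([0.55, 0.0186, 0.0419], 0.94)]
wrist lever_knob [([0.6742, -0.1151, 0.1215], 0.95)]
wrist lever_axis [([0.6364, -0.1061, 0.0553], 0.82), ([0.6922, -0.1113, 0.0247], 0.18)]
```

View pics/w1.png

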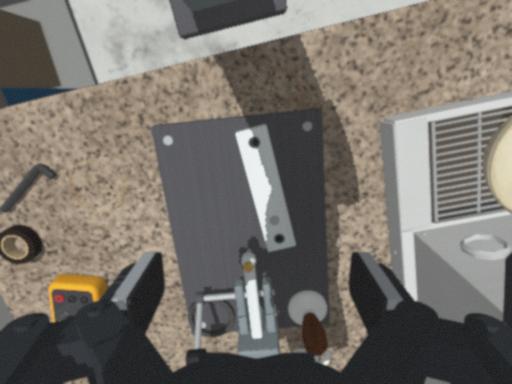

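The wrist view shows the bar with bolt holes at (254,142) and (279,239) and its pad at (274,220). The stylus tip is near (248,268), and the plate's front corners are at (152,128) and (319,108). Next I intersect these pixel rays with their planes.

```bash
cat >> h.py <<'E'
from scipy.spatial.transform import Rotation as Ro
def ray(w,s,uv):
    R=Ro.from_rotvec(s['tcp_rot']).as_matrix(); M=w['mount']
    d=np.linalg.inv(w['mtx'])@[uv[0],uv[1],1]
    return s['tool_pos']+R@M[:3,3], R@M[:3,:3]@d
def onz(w,s,uv,z):
    o,d=ray(w,s,uv); return o+d*(z-o[2])/d[2]
E
python3 - <<'E'
from h import *
s=get_state(); w=snapshot('wrist')
for n,uv,z in [('h1',(254,142),.036),('h2',(279,239),.036),('pad',(274,220),.0375),('cR',(152,128),.02),('cL',(319,108),.02),('tip',(248,268),.0515),('e1',(236,131),.036),('e2',(266,124),.036),('e3',(295,244),.036),('rightedge',(327,280),.02)]:
    print(n,onz(w,s,uv,z).round(4))
for q in('bar','pad'):
    r=trace(q,'wrist')
    if r:
        m=r[0]['region'].astype(np.uint8); print(q,cv2.minAreaRect(cv2.findNonZero(m)), [onz(w,s,p,.036).round(4).tolist() for p in cv2.boxPoints(cv2.minAreaRect(cv2.findNonZero(m)))])
print(Ro.from_rotvec(s['tcp_rot']).as_matrix().round(3))
look('wrist',['comparator','tip','bar','pad','lever_knob','lever_axis'])
E
```

```text
h1 [0.4384 0.0167 0.036 ]
h2 [0.5751 0.021  0.036 ]
pad [0.5456 0.02   0.0375]
cR [ 0.395  -0.1072  0.02  ]
cL [0.4169 0.1048 0.02  ]
tip [ 0.6008 -0.0281  0.0515]
e1 [ 0.4204 -0.002   0.036 ]
e2 [0.4201 0.0358 0.036 ]
e3 [0.5873 0.041  0.036 ]
rightedge [0.664 0.077 0.02 ]
bar ((262.3458557128906, 191.54910278320312), (124.96487426757812, 33.079498291015625), 75.69972229003906) [[0.4239, -0.0094, 0.036], [0.4228, 0.0314, 0.036], [0.5929, 0.0383, 0.036], [0.5957, -0.0076, 0.036]]
pad ((262.3193359375, 192.20018005371094), (125.49247741699219, 33.01879119873047), 76.45206451416016) [[0.424, -0.0085, 0.036], [0.4235, 0.0322, 0.036], [0.5947, 0.0369, 0.036], [0.5968, -0.009, 0.036]]
[[-0.976  0.217 -0.   ]
 [ 0.217  0.976  0.   ]
 [ 0.     0.    -1.   ]]
wrist comparator [([0.6076, -0.0323, 0.0007], 0.68)]
wrist tip [([0.5813, -0.0243, 0.0527], 0.64)]
wrist bar [([0.5124, 0.0145, 0.0228], 0.71)]
wrist pad [([0.5496, 0.0136, 0.0425], 0.8)]
wrist lever_knob [([0.6724, -0.1182, 0.1241], 0.84)]
wrist lever_axis [([0.6322, -0.1068, 0.0547], 0.57)]
```

```bash
python3 -m creep '{"jaw":[1,1,1,1,1],"xyz":[[-4,1,-40],[-3,1,-40],[0,0,-40],[0,0,-30],[0,0,0]],"rotation":[[0,0,0.13],[0,0,0.12],[0,0,0],[0,0,0],[0,0,0]]}'; python3 - <<'E'
from h import *
s=get_state(); print(s['tool_pos'],s['tcp_rot'])
w=save('w2.png','wrist')
look('wrist',['comparator','tip','bar','pad'])
E
```

```text
clock: 4.1
tool_pos: [0.4491, 0.0168, 0.1385]
tcp_rot: [0.045, -3.135, 0.002]
force: [-0.1, -0.3, 0.8]
opening: 0.0853
gripper_force: 0.0
[0.4491184  0.01681235 0.13851965] [ 4.54883398e-02 -3.13516457e+00  1.83487506e-03]
wrist comparator [([0.6069, -0.0305, 0.0034], 0.83), ([0.5521, 0.0151, 0.04], 0.53)]
wrist tip [([0.5811, -0.0227, 0.051], 0.63)]
wrist bar [([0.5118, 0.0124, 0.0199], 0.78)]
wrist pad [([0.5523, 0.0138, 0.04], 0.8)]
```

View pics/w2.png

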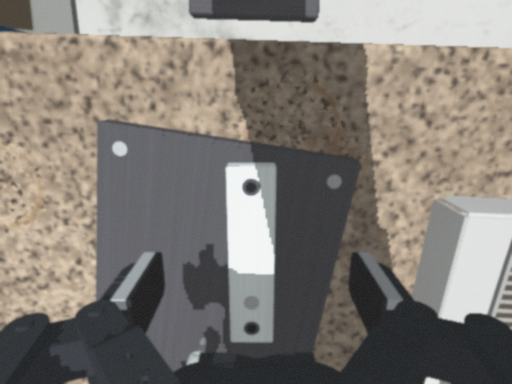

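The bar lies centred between the fingers and aligned with the tool. The bolt holes are at (251,187) and (251,328), and the pad is at (251,303).

```bash
python3 - <<'E'
from h import *
s=get_state(); w=snapshot('wrist')
for n,uv,z in [('h1',(251,187),.036),('h2',(251.5,328),.036),('pad',(251.5,303),.0375)]: print(n,onz(w,s,uv,z).round(4))
E
```

```text
h1 [0.4482 0.0124 0.036 ]
h2 [0.5874 0.0162 0.036 ]
pad [0.5584 0.0155 0.0375]
```

```bash
python3 -m creep '{"jaw":[1,1,1,1,1],"xyz":[[4,-2,-40],[4,-1,-40],[0,0,-24],[0,0,-9],[0,0,0]],"rotation":[[0,0,0],[0,0,0],[0,0,0],[0,0,0],[0,0,0]]}';python3 -m creep '{"jaw":[-1,-1,-1,-1,-1],"xyz":[[0,0,0],[0,0,0],[0,0,0],[0,0,0],[0,0,0]],"rotation":[[0,0,0],[0,0,0],[0,0,0],[0,0,0],[0,0,0]]}'
```

```text
clock: 4.9
tool_pos: [0.4592, 0.014, 0.0282]
tcp_rot: [0.046, -3.141, -0.0]
force: [-0.3, 0.1, 0.4]
opening: 0.0854
gripper_force: 0.0
clock: 5.4
tool_pos: [0.4599, 0.0141, 0.0296]
tcp_rot: [-0.045, 3.139, 0.001]
force: [-1.8, -0.2, 15.5]
opening: 0.0381
gripper_force: 58.5
```

```bash
python3 -m creep '{"jaw":[-1,-1,-1,-1,-1],"xyz":[[0,0,2],[4,-7,1],[6,-10,0],[6,-10,0],[5,-5,0]],"rotation":[[0,0,0],[0,0,0],[0,0,0],[0,0,0],[0,0,0]]}';python3 -m creep '{"jaw":[-1,-1,-1],"xyz":[[5,-5,0],[2,-2,0],[0,0,0]],"rotation":[[0,0,0],[0,0,0],[0,0,0]]}'
python3 - <<'E'
from h import *
s=get_state(); print(s['tool_pos'],s['tcp_rot'])
w=save('w3.png','wrist'); a=save('s3.png','scene'); save('t3.png','top')
for i in range(2):
  for c in('wrist','scene','top'): look(c,['tip','pad','bar'])
  for c in('wrist','scene'): snapshot(c)
P=a['mtx']@(a['R']@[.58,-.025,.04]+a['t']); u,v=(P[:2]/P[2]).astype(int); print(u,v)
W=w['img']; 
cr=cv2.resize(a['img'][v-40:v+40,u-50:u+50],(640,512),interpolation=cv2.INTER_CUBIC)
cv2.imwrite('pics/c3.png',cv2.resize(np.hstack([cv2.resize(W,(683,512)),cr]),(800,310))[:,:,::-1])
E
```

```text
clock: 5.9
tool_pos: [0.4809, -0.0198, 0.0312]
tcp_rot: [-0.043, 3.141, -0.001]
force: [-1.1, 0.3, -2.4]
opening: 0.0379
gripper_force: 60.3
clock: 6.2
tool_pos: [0.4876, -0.0253, 0.0312]
tcp_rot: [-0.045, 3.141, -0.0]
force: [-0.1, 0.3, -1.8]
opening: 0.0373
gripper_force: 60.3
[ 0.48756784 -0.02534753  0.0311595 ] [-4.48251882e-02  3.14107990e+00 -1.97921327e-04]
wrist tip []
wrist pad []
wrist bar [([0.5414, -0.0275, 0.0207], 0.57)]
scene tip [([0.5797, -0.0282, 0.0523], 0.53), ([0.6918, -0.1087, 0.0191], 0.37)]
scene pad [([0.5809, -0.0273, 0.0364], 0.58)]
scene bar []
top tip []
top pad [([0.5804, -0.0234, 0.0355], 0.73), ([0.6916, -0.1114, 0.0198], 0.27)]
top bar [([0.538, -0.0233, 0.0206], 0.47), ([0.673, -0.1132, 0.1189], 0.41)]
wrist tip []
wrist pad []
wrist bar [([0.5391, -0.0248, 0.0228], 0.68)]
scene tip [([0.5796, -0.0263, 0.0505], 0.55)]
scene pad [([0.579, -0.0265, 0.0383], 0.66)]
scene bar [([0.5378, -0.0231, 0.0239], 0.97)]
top tip []
top pad [([0.5804, -0.0234, 0.0355], 0.73), ([0.6916, -0.1114, 0.0198], 0.27)]
top bar [([0.538, -0.0233, 0.0206], 0.47), ([0.673, -0.1132, 0.1189], 0.41)]
243 213
```

View pics/c3.png

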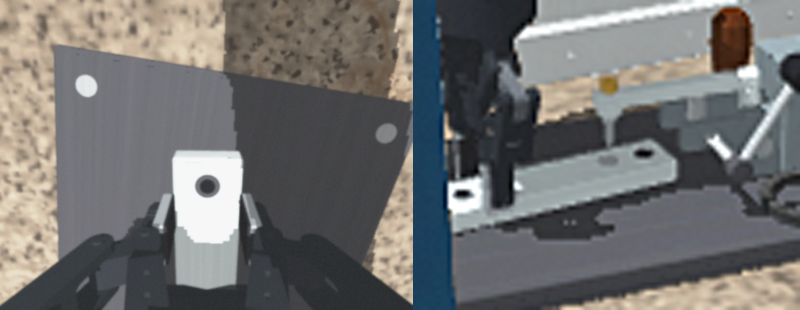

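The wrist view shows the bar gripped square. In the scene crop the tip at about (612,145) hangs nearly over the pad at about (607,160). I'll work out the offset from those two pixels.

```bash
python3 - <<'E'
from h import *
a=snapshot('scene')
def pj(X): P=a['mtx']@(a['R']@X+a['t']); return P[:2]/P[2]
T=np.array([.579,-.026,.0515]); p0=pj(T); Pd=T-[0,0,.014]
print('expected diff',pj(Pd)-p0, 'Jx',(pj(Pd+[.005,0,0])-pj(Pd)),'Jy',(pj(Pd+[0,.005,0])-pj(Pd)))
u,v=p0.astype(int); print(u,v)
c=a['img'][v-20:v+26,u-28:u+32]
cv2.imwrite('pics/c4.png',cv2.resize(c,None,fx=13,fy=13,interpolation=cv2.INTER_NEAREST)[:,:,::-1])
E
```

```text
expected diff [0.02236039 4.64743587] Jx [ 1.66921166 -0.37954286] Jy [-0.80162301 -0.75930344]
243 209
```

View pics/c4.png

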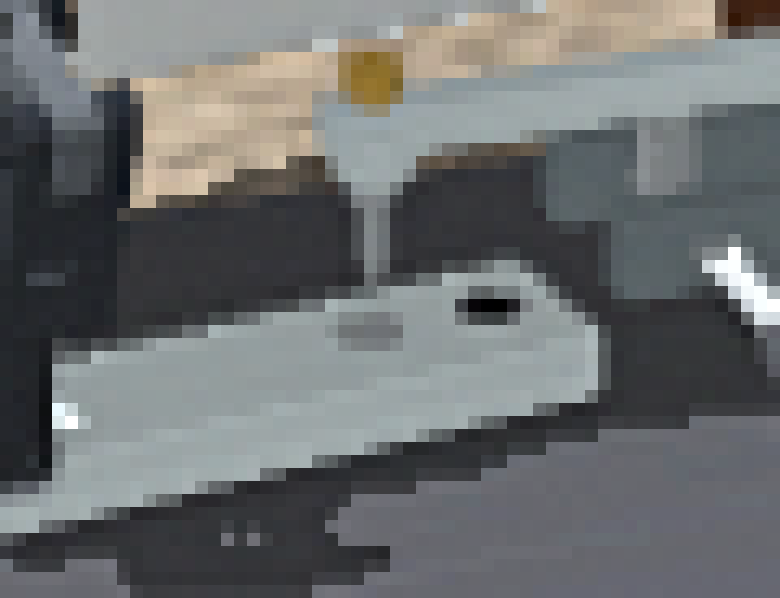

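The stylus ends near (371,286) and the pad centre is at (366,331), so the pad may lie some millimetres to the left. The vertical reading is unsure, so I'll let go and look from closer with the wrist camera.

```bash
python3 -m creep '{"jaw":[1,1,1,1,1],"xyz":[[0,0,0],[0,0,0],[0,0,20],[-10,0,45],[-25,0,40]],"rotation":[[0,0,0],[0,0,0],[0,0,0],[0,0,0],[0,0,0]]}';python3 -m creep '{"jaw":[1,1,1],"xyz":[[-15,0,30],[0,0,0],[0,0,0]],"rotation":[[0,0,0],[0,0,0],[0,0,0]]}'
python3 - <<'E'
from h import *
s=get_state(); print(s['tool_pos'],s['tcp_rot'])
w=save('w5.png','wrist')
look('wrist',['tip','pad','bar'])
R=Ro.from_rotvec(s['tcp_rot']).as_matrix();M=w['mount']
X=M[:3,:3].T@(R.T@(np.array([.579,-.026,.0515])-s['tool_pos'])-M[:3,3]); p=w['mtx']@X; p=p[:2]/p[2]; print(p)
u,v=p.astype(int); u0=max(u-50,0); v0=min(max(v-40,0),384-75)
print(u0,v0); c=w['img'][v0:v0+75,u0:u0+100]
cv2.imwrite('pics/c5.png',cv2.resize(c,None,fx=8,fy=8,interpolation=cv2.INTER_NEAREST)[:,:,::-1])
E
```

```text
clock: 8.0
tool_pos: [0.4534, -0.0251, 0.1375]
tcp_rot: [-0.046, 3.14, -0.001]
force: [0.3, 0.1, 0.8]
opening: 0.0857
gripper_force: 0.0
clock: 8.3
tool_pos: [0.4377, -0.0247, 0.167]
tcp_rot: [-0.047, 3.139, 0.001]
force: [-0.1, -0.1, -0.9]
opening: 0.0854
gripper_force: 0.0
[ 0.43772623 -0.02472654  0.16698652] [-4.65006028e-02  3.13872903e+00  8.95358659e-04]
wrist tip [([0.5771, -0.0267, 0.0504], 0.74), ([0.608, -0.031, 0.0042], 0.33)]
wrist pad [([0.5768, -0.0224, 0.041], 0.84)]
wrist bar [([0.5386, -0.0228, 0.0237], 0.96)]
[250.99155495 327.0115639 ]
200 287
```

View pics/c5.png

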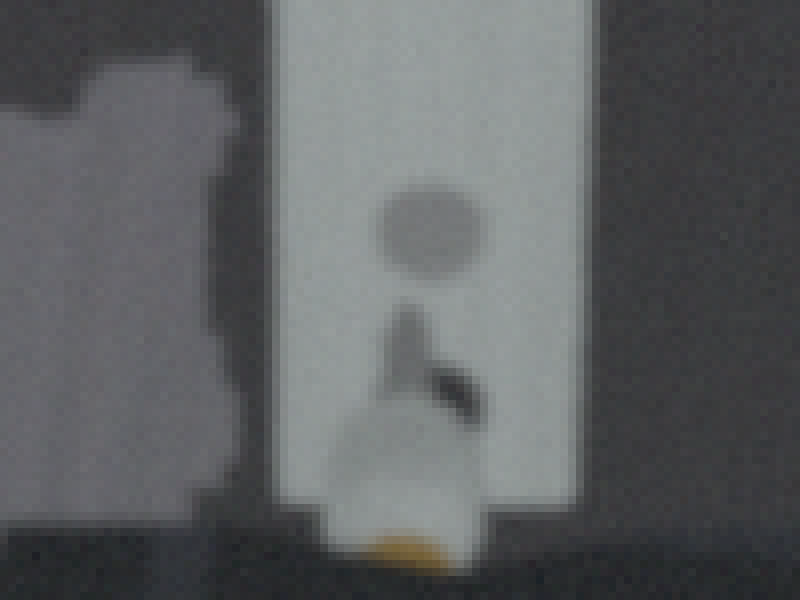

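The close wrist crop shows the stylus end at (408,303), which is pixel (251.0,324.9). The pad centre is at (431,231), which is pixel (253.9,315.9).

```bash
python3 - <<'E'
from h import *
s=get_state(); w=snapshot('wrist')
t=onz(w,s,(251.,324.9),.0515);p=onz(w,s,(253.9,315.9),.0375);h=onz(w,s,(256,193),.0375)
print(t,p,'need move',(t-p)*1e3)
E
```

```text
[ 0.57357069 -0.02646958  0.0515    ] [ 0.57422207 -0.02376256  0.0375    ] need move [-0.65137533 -2.70702329 14.        ]
```

```bash
python3 -m creep '{"jaw":[1,1,1,1,1],"xyz":[[15,0,-30],[25,0,-40],[10,0,-45],[0,0,-20],[0,0,0]],"rotation":[[0,0,0],[0,0,0],[0,0,0],[0,0,0],[0,0,0]]}';python3 -m creep '{"jaw":[-1,-1,-1,-1,-1],"xyz":[[0,0,0],[0,0,0],[0,0,0],[0,0,0],[0,0,0]],"rotation":[[0,0,0],[0,0,0],[0,0,0],[0,0,0],[0,0,0]]}';python3 -m creep '{"jaw":[-1,-1,-1,-1],"xyz":[[0,-1,0],[-0.5,-1.5,0],[-0.5,-1,0],[0,0,0]],"rotation":[[0,0,0],[0,0,0],[0,0,0],[0,0,0]]}'
```

```text
clock: 9.05
tool_pos: [0.4852, -0.0252, 0.0279]
tcp_rot: [0.045, -3.135, 0.0]
force: [-0.7, 0.2, 0.9]
opening: 0.0855
gripper_force: 0.0
clock: 9.55
tool_pos: [0.488, -0.0249, 0.033]
tcp_rot: [-0.046, 3.139, 0.0]
force: [-1.2, 1.5, 14.4]
opening: 0.0367
gripper_force: 58.6
clock: 9.95
tool_pos: [0.4878, -0.0262, 0.033]
tcp_rot: [-0.05, 3.137, 0.004]
force: [0.5, 7.0, 11.0]
opening: 0.0365
gripper_force: 58.8
```

```bash
python3 -m creep '{"jaw":[1,1,1,1,1],"xyz":[[0,0,0],[0,0,0],[0,0,20],[-10,0,45],[-25,0,40]],"rotation":[[0,0,0],[0,0,0],[0,0,0],[0,0,0],[0,0,0]]}';python3 -m creep '{"jaw":[1,1,1],"xyz":[[-15,0,30],[0,0,0],[0,0,0]],"rotation":[[0,0,0],[0,0,0],[0,0,0]]}'
python3 - <<'E'
from h import *
s=get_state(); print(s['tool_pos'],s['tcp_rot'])
w=save('w6.png','wrist')
look('wrist',['tip','pad','bar','lever_knob','lever_axis'])
c=w['img'][287:362,200:300]
cv2.imwrite('pics/c6.png',cv2.resize(c,None,fx=8,fy=8,interpolation=cv2.INTER_NEAREST)[:,:,::-1])
E
```

```text
clock: 10.45
tool_pos: [0.4522, -0.0289, 0.1376]
tcp_rot: [-0.045, 3.14, -0.001]
force: [0.9, 0.8, 0.8]
opening: 0.0852
gripper_force: 0.0
clock: 10.75
tool_pos: [0.4365, -0.0284, 0.167]
tcp_rot: [-0.046, 3.139, 0.001]
force: [-0.3, 0.7, -0.4]
opening: 0.0855
gripper_force: 0.0
[ 0.43650633 -0.02839087  0.16696248] [-4.59123888e-02  3.13901926e+00  7.16700393e-04]
wrist tip [([0.5812, -0.0261, 0.0507], 0.68)]
wrist pad [([0.5775, -0.0204, 0.0418], 0.86)]
wrist bar [([0.5389, -0.0256, 0.0207], 0.79)]
wrist lever_knob []
wrist lever_axis [([0.635, -0.1083, 0.0538], 0.57)]
```

View pics/c6.png

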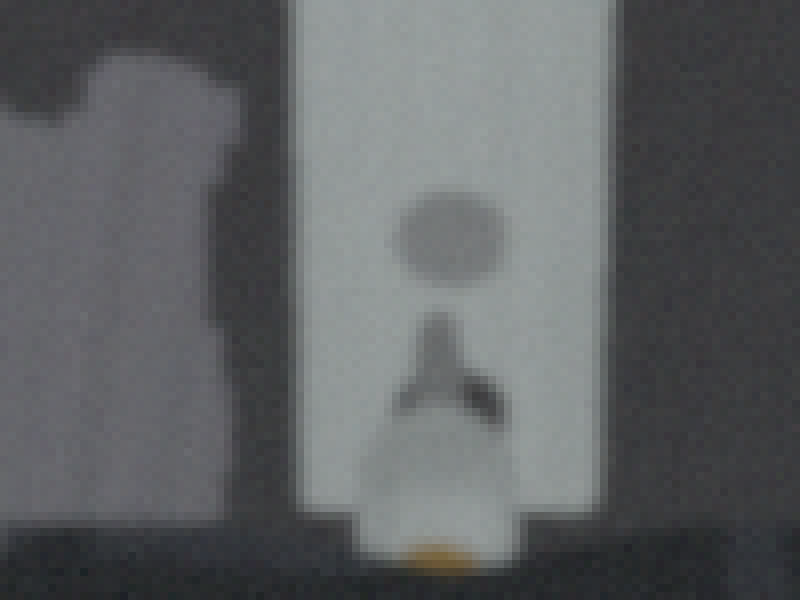

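The pad at (452,240) and the tip at (440,311) now differ by roughly 1–2 mm in y and under 1 mm in x, which is well inside the 5 mm limit. Now the lever: I'll compute the exact pad offset and the knob position while moving over it with the jaw partly closed, to keep clear of the column.

```bash
python3 - <<'E'
from h import *
s=get_state(); w=snapshot('wrist')
t=onz(w,s,(255.,325.9),.0515);p=onz(w,s,(256.5,317),.0375); print(t,p,(t-p)*1e3)
E
python3 -m creep '{"jaw":[-0.06,-0.06,-0.06,-0.06,-0.06],"xyz":[[30,-20,30],[44,-20,10],[45,-20,0],[45,-15,0],[45,-11,0]],"rotation":[[0,0,-0.07],[0,0,-0.068],[0,0,0],[0,0,0],[0,0,0]]}'
python3 -m creep '{"jaw":[-0.06,-0.06],"xyz":[[16,0,0],[0,0,0]],"rotation":[[0,0,0],[0,0,0]]}'
python3 - <<'E'
from h import *
for i in range(2):
    s=get_state(); w=save('w7.png','wrist'); print(s['tool_pos'],s['tcp_rot'],s['opening'])
    look('wrist',['lever_knob','lever_axis','comparator'])
for c in('scene','top'): snapshot(c); look(c,['lever_knob'])
R=Ro.from_rotvec(s['tcp_rot']).as_matrix();print(R[:,1])
E
```

```text
[ 0.57358667 -0.02626689  0.0515    ] [ 0.57443113 -0.02479856  0.0375    ] [-0.84445797 -1.46833033 14.        ]
clock: 11.6
tool_pos: [0.6467, -0.1159, 0.2056]
tcp_rot: [-0.172, -3.136, 0.001]
force: [-0.0, 0.5, 0.4]
opening: 0.0399
gripper_force: 0.0
clock: 11.8
tool_pos: [0.6629, -0.1147, 0.2042]
tcp_rot: [-0.17, -3.136, 0.001]
force: [-0.3, -0.4, -0.2]
opening: 0.0401
gripper_force: 0.0
[ 0.66285089 -0.11466441  0.20423672] [-1.70272458e-01 -3.13556912e+00  7.49569027e-04] 0.040079543023470436
wrist lever_knob [([0.671, -0.1167, 0.1232], 0.61)]
wrist lever_axis [([0.6333, -0.1092, 0.0579], 0.71)]
wrist comparator [([0.6067, -0.0319, 0.0012], 0.97), ([0.5782, -0.0223, 0.0395], 0.34)]
[ 0.66006461 -0.11444144  0.20610136] [-1.71266700e-01 -3.13578446e+00 -1.77489533e-04] 0.04021096739002679
wrist lever_knob [([0.6734, -0.1144, 0.1212], 0.86), ([0.577, -0.0258, 0.0527], 0.3)]
wrist lever_axis [([0.6355, -0.1074, 0.0565], 0.83)]
wrist comparator [([0.6055, -0.0301, 0.0002], 0.95)]
scene lever_knob [([0.677, -0.1154, 0.1223], 0.83)]
top lever_knob []
[1.08908873e-01 9.94051736e-01 5.09871999e-05]
```

View pics/w7.png

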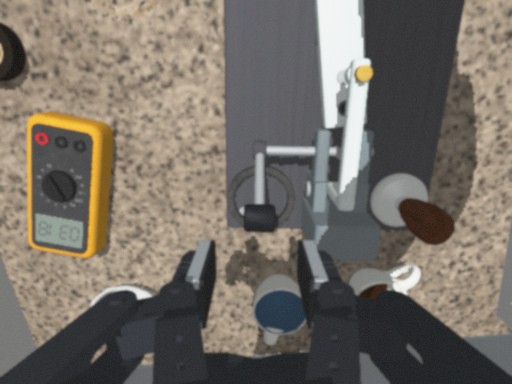

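The knob at (260,216) is square between the fingers, and the column's left edge at (305,210) is clear of the right finger. I'll descend and pinch.

```bash
python3 -m creep '{"jaw":[-0.06,-0.06,-0.06,-0.06,-0.06],"xyz":[[14,-1,-20],[0,0,-30],[0,0,-30],[0,0,-18],[0,0,0]],"rotation":[[0,0,0],[0,0,0],[0,0,0],[0,0,0],[0,0,0]]}'
python3 -m creep '{"jaw":[-1,-1,-1],"xyz":[[0,0,0],[0,0,0],[0,0,0]],"rotation":[[0,0,0],[0,0,0],[0,0,0]]}'
```

```text
clock: 12.9
tool_pos: [0.6735, -0.1149, 0.1054]
tcp_rot: [-0.17, -3.132, -0.001]
force: [0.4, 0.1, 0.6]
opening: 0.04
gripper_force: 0.0
clock: 13.2
tool_pos: [0.6756, -0.1142, 0.1092]
tcp_rot: [0.17, 3.136, 0.002]
force: [-1.2, 5.4, -3.2]
opening: 0.0231
gripper_force: 60.0
```

```bash
python3 -m creep '{"jaw":[-1,-1,-1,-1,-1],"xyz":[[-7.7,0.8,4.6],[-8.1,0.9,3.7],[-8.5,0.9,2.6],[-8.8,1,1.6],[-8.9,1,0.5]],"rotation":[[0,0,0],[0,0,0],[0,0,0],[0,0,0],[0,0,0]]}'
```

```text
clock: 13.7
tool_pos: [0.636, -0.1093, 0.1226]
tcp_rot: [0.168, 3.131, 0.002]
force: [9.3, 6.3, -7.4]
opening: 0.0226
gripper_force: 59.0
```

```bash
python3 -m creep '{"jaw":[-1,-1,-1,-1,-1],"xyz":[[-8.9,1,-0.5],[-8.8,1,-1.6],[-8.5,0.9,-2.6],[-8.1,0.9,-3.7],[-6,0.6,-3.5]],"rotation":[[0,0,0],[0,0,0],[0,0,0],[0,0,0],[0,0,0]]}';python3 -m creep '{"jaw":[-1,-1,-1,-1,-1],"xyz":[[0,0,0],[0,0,0],[0,0,0],[0,0,0],[0,0,0]],"rotation":[[0,0,0],[0,0,0],[0,0,0],[0,0,0],[0,0,0]]}'
python3 - <<'E'
from h import *
a=save('s8.png','scene'); look('scene',['lever_knob','tip','pad'])
cv2.imwrite('pics/c8.png',cv2.resize(a['img'][170:245,200:300],None,fx=8,fy=8,interpolation=cv2.INTER_NEAREST)[:,:,::-1])
E
```

```text
clock: 14.2
tool_pos: [0.5968, -0.1048, 0.1132]
tcp_rot: [0.167, 3.128, 0.004]
force: [-0.1, 8.6, 18.7]
opening: 0.0222
gripper_force: 57.8
clock: 14.7
tool_pos: [0.5954, -0.1045, 0.1126]
tcp_rot: [0.167, 3.131, 0.004]
force: [-2.6, 10.0, 16.6]
opening: 0.0224
gripper_force: 58.2
scene lever_knob [([0.6112, -0.1096, 0.1281], 0.67), ([0.5204, -0.36, -0.0001], 0.65)]
scene tip [([0.5796, -0.0272, 0.0396], 0.73)]
scene pad [([0.5782, -0.029, 0.0373], 0.89)]
```

View pics/c8.png

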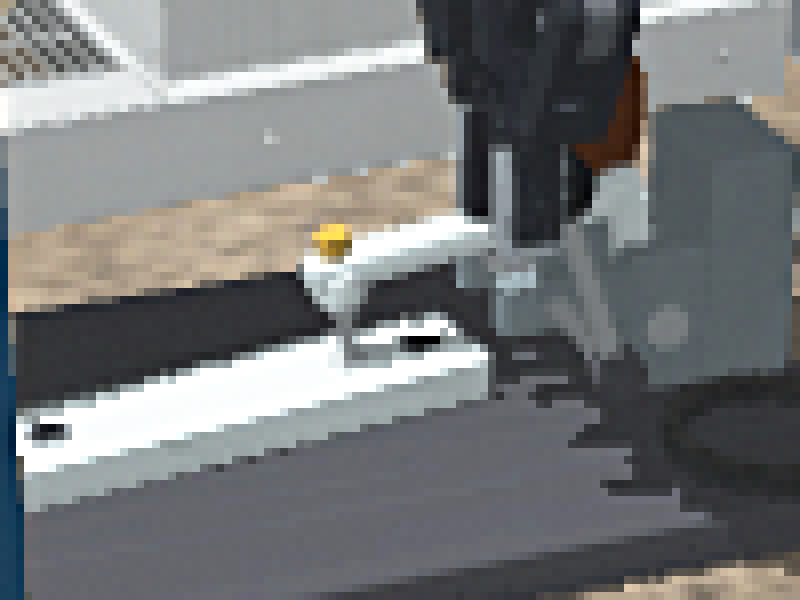

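The stylus at (348,358) is down on the pad, with the bar's hole unmoved at (420,340). The grey streak to the right is its shadow. I'll hold a little longer, then push the lever back along the same arc.

```bash
python3 -m creep '{"jaw":[-1,-1,-1,-1,-1],"xyz":[[0,0,0],[0,0,0],[0,0,0],[0,0,0],[0,0,0]],"rotation":[[0,0,0],[0,0,0],[0,0,0],[0,0,0],[0,0,0]]}'; python3 -m creep '{"jaw":[-1,-1,-1,-1,-1],"xyz":[[6,-0.6,3.5],[8.1,-0.9,3.7],[8.5,-0.9,2.6],[8.8,-1,1.6],[8.9,-1,0.5]],"rotation":[[0,0,0],[0,0,0],[0,0,0],[0,0,0],[0,0,0]]}';python3 -m creep '{"jaw":[-1,-1,-1,-1,-1],"xyz":[[8.9,-1,-0.5],[8.8,-1,-1.6],[8.5,-0.9,-2.6],[8.1,-0.9,-3.7],[7.7,-0.8,-4.6]],"rotation":[[0,0,0],[0,0,0],[0,0,0],[0,0,0],[0,0,0]]}';python3 -m creep '{"jaw":[-1,-1,-1,-1],"xyz":[[3,-0.3,-2],[1,0,-1],[0,0,0],[0,0,0]],"rotation":[[0,0,0],[0,0,0],[0,0,0],[0,0,0]]}'
```

```text
clock: 15.4
tool_pos: [0.5954, -0.1045, 0.1126]
tcp_rot: [0.167, 3.131, 0.004]
force: [-2.6, 8.9, 16.7]
opening: 0.0226
gripper_force: 58.2
clock: 15.9
tool_pos: [0.6313, -0.1087, 0.1216]
tcp_rot: [-0.169, -3.132, -0.005]
force: [-6.5, 6.2, 0.7]
opening: 0.022
gripper_force: 72.4
clock: 16.4
tool_pos: [0.6758, -0.1142, 0.1105]
tcp_rot: [0.17, 3.136, 0.003]
force: [-3.7, 6.8, 11.6]
opening: 0.0221
gripper_force: 81.0
clock: 16.8
tool_pos: [0.6805, -0.1148, 0.1077]
tcp_rot: [0.171, 3.134, 0.002]
force: [-1.0, 5.6, 7.2]
opening: 0.0224
gripper_force: 80.7
```

```bash
python3 -m creep '{"jaw":[-1,-1,-1],"xyz":[[3,-0.3,-2],[0,0,0],[0,0,0]],"rotation":[[0,0,0],[0,0,0],[0,0,0]]}'
```

```text
clock: 17.1
tool_pos: [0.681, -0.115, 0.1072]
tcp_rot: [-0.172, -3.136, -0.004]
force: [-15.8, 8.0, 27.4]
opening: 0.0221
gripper_force: 83.1
```

It's at the stop. I'll relax, let go to a 40 mm opening, and lift away.

```bash
python3 -m creep '{"jaw":[-1,-0.06,-0.06,-0.06,-0.06],"xyz":[[-2,0.2,2],[0,0,0],[0,0,0],[0,0,0],[0,0,10]],"rotation":[[0,0,0],[0,0,0],[0,0,0],[0,0,0],[0,0,0]]}';python3 -m creep '{"jaw":[-0.06,-0.06,-0.06,-0.06,-0.06],"xyz":[[0,0,30],[0,0,35],[0,0,30],[-20,0,10],[0,0,0]],"rotation":[[0,0,0],[0,0,0],[0,0,0],[0,0,0],[0,0,0]]}'
python3 - <<'E'
from h import *
s=get_state(); w=snapshot('wrist'); a=snapshot('scene')
for c in('wrist','scene'): look(c,['lever_knob','tip','pad','bar'])
cr=cv2.resize(a['img'][170:245,200:300],(400,300),interpolation=cv2.INTER_NEAREST)
cv2.imwrite('pics/c9.png',np.hstack([cv2.resize(w['img'],(400,300)),cr])[:,:,::-1])
E
```

```text
clock: 17.6
tool_pos: [0.6796, -0.1161, 0.1144]
tcp_rot: [-0.171, -3.135, 0.0]
force: [1.3, -0.1, -0.3]
opening: 0.04
gripper_force: 0.0
clock: 18.1
tool_pos: [0.6597, -0.1172, 0.2234]
tcp_rot: [0.173, 3.134, -0.001]
force: [-0.2, -0.8, -0.7]
opening: 0.0397
gripper_force: 0.0
wrist lever_knob [([0.6741, -0.1176, 0.122], 0.76)]
wrist tip [([0.5809, -0.0239, 0.0525], 0.88)]
wrist pad [([0.5796, -0.0225, 0.0386], 0.7)]
wrist bar [([0.5396, -0.0251, 0.0214], 0.94)]
scene lever_knob []
scene tip [([0.5785, -0.0287, 0.0509], 0.74)]
scene pad [([0.5792, -0.0279, 0.041], 0.56)]
scene bar [([0.5391, -0.0254, 0.0226], 0.93), ([0.5816, -0.0278, 0.0503], 0.38)]
```

View pics/c9.png

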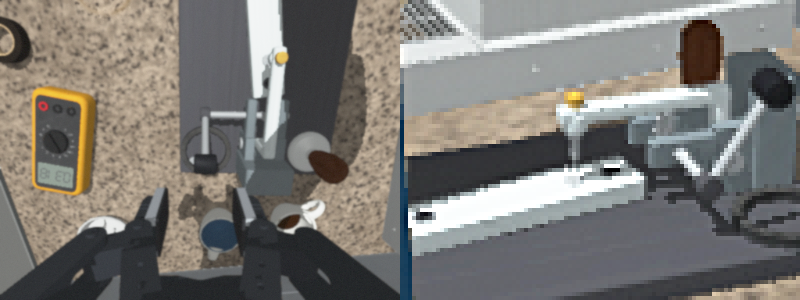

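The lever is back, with the knob at (205,163) in the wrist half. The beam is raised and the tip hangs over the pad at (575,175) in the scene half. The bystanders are where they were, so I'm handing in.

```bash
python3 -c "
from cell import *
print(sign_off())"
```

```text
the job is handed in; nothing more can be done
None
```

The job is handed in, with no verdict returned: the bar's pad is about 1.7 mm from directly under the tip by my measurement, the lever was pulled over so the tip rested on the pad for about a second, the lever is back at its rear stop with the beam up, and the tamper, gasket and tape look undisturbed.

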